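# Crib up a two-layer riser on the diffractometer base

## Robot

A 6-joint arm with a two-finger parallel gripper is mounted at the origin on the work surface. World frame = base frame: x ahead of the robot, y to its left, z up, the work surface at z = 0. Lengths are in m, angles in degrees, forces in N, time in s.
With the tool pointing down it reaches from about 0.275 to 1 m from the base axis. Payload 8.4 kg.
Tool frame: the origin (TCP) lies between the finger pads; the fingertips stand 25 mm ahead of it and the grasp point (between the pads) lies 6 mm ahead of it (env.tip_extent is the distance from the TCP to the fingertips, in m); z points along the fingers, x is the direction in which the jaws open and shut, and the axes are right-handed (so a half turn about z gives the same grasp; the last joint's range is limited). The gripper opens to 85 mm and grips with 20 to 120 N. Pads are 22 mm wide; open, the fingers measure 114 mm over their backs; the gripper's body (76 mm by 85 mm) begins 54 mm behind the grasp point. The pads swing forward as they close: fully open they stand 13 mm farther back than shut.
Start: joints at [-75.138, 20.225, 93.587, -0, 66.188, -0.138], TCP at [0.162, -0.604, 0.256] pointing down, gripper open.
Joint ranges: [-150.9, 150.9], [-52.94, 120.26], [3.33, 152.33], [-74.26, 254.26], [0, 154.13], [-172.89, 172.89]. Speed limits (degrees/s): [127.2, 127.2, 159.86, 180, 180, 180].

## Interface

Orientations are given as a 3x3 rotation matrix whose columns are the frame's x, y, z axes.
In Python, from workcell import env gives the robot as it stands.
- The arm moves only by the tool step_arm, never from a script. Its argument "deltas" is a list of rows, each a list of 5 numbers: the closure, from 0 (fully open) to 1 (shut), then the shift along the tool's x, y, z in m, then the turn about the tool's z in degrees. In form: [[fingers, x, y, z, spin], ...]. A call has 1 to 20 rows; each row shifts and turns the pose as measured when the row begins, along the tool's axes as they then stand; what a row does not reach is not made up. A row lasts 1/8 s, in which the tool goes at most 62.5 mm and 10.7 degrees, less where a joint would pass 70% of its speed; a pose out of reach is approached as far as the arm can. A call with a gripper value outside its range is refused whole. The fingers move at their own pace and stop on an object; the grip force is fixed at half the most. Time passes only in rows, so rows that do not move let the fingers close. It gives the time, the measured TCP pose, the force and the opening at its end, in the units of the state.
- env.sense(): the state, without advancing time (a new reading comes with each control period).
- env.grab_frame(name): name is "scene" or "side" or "wrist"; returns the picture (400x640x3 uint8, blue, green, red); there is no depth.
- env.get_calibration(name): a dict with "camera_matrix" (3x3 intrinsics, pixels), "extrinsics" (4x4, takes a point from world to camera coordinates); the wrist camera has in their place "mount" (4x4, takes a point from camera to tool coordinates, whose origin is the TCP and whose axes are the tool frame's). Camera axes: x right, y down, z forward; pixel columns grow to the right and rows downward; lengths in m; the calibration is good to about 2 mm. A picture is of the moment at which its call begins: read the wrist's pose just before it. get_calibration takes no time and is no camera call.
- env.finish_job(): hands the job in, once; it reports no verdict.
Trained networks look in the newest picture that a camera, given by its name, has taken for a name from the list of things; names that differ only in an ending like _2 or _b are one class to them, and where a whole thing is asked for, a point or a joint stands for the part that bears it (a point fixed in the world has none). Each returns a list of dicts, best first, with "p" (0 to 1); they miss things now and then, are a little off and sometimes report something else, mostly with a low value. They report only what shows in the picture. A call takes as long as a camera call. They do not tell look-alikes from the thing itself.
- env.find_in(query, camera): "rect" ([left, top, right, bottom] in pixels, round what is visible of it).
- env.masks_of(query, camera): "pixels" (400x640 bool, what is visible of it) and "rect" ([left, top, right, bottom] in pixels, round what is visible of it).
- env.mark_of(query, camera): "point" ([column, row] in pixels: a listed point, or the origin of a listed thing).
The state is a dict: "t": time; "qpos": joint angles; "qvel": joint speeds; "tau": joint torques, N m; "ee_pos": TCP position; "eef_rot": TCP orientation; "contact_force": force on the tool from outside, world axes, zero at the start; "ft_torque": the same for the moment, N m; "finger_gap": finger opening in m.
Only numpy, scipy, OpenCV 4.12 (cv2) and the standard library are available. Lean on these libraries where they do the work, as an engineer would, in place of code of your own. Each camera call takes 0.05 s, during which the arm holds its last target. There are 200 camera calls.

## Task

Build up the riser on the black base plate: lay the two long square bars across its two rails, one on each pair of rubber pads, square to the rails and with their ends sticking out evenly. Then bridge them with the wide flat bar, laid flat across the middle of both bars, centred over the base plate and in line with the rails. Leave the short bar and the other things on the bench where they are.

Things in the scene. Friction and masses are not known exactly. Their poses are not given: they have to be found in the camera images.
- base: Fixed black base plate, 170 x 170 x 10 mm, with two parallel aluminium rails on it. Origin at the centre of the plate's underside, z up. The rails run along x (150 mm long, 18 mm wide, 20 mm high, tops 30 mm above the origin), centred at y = +45 and -45 mm. Each rail has two dark rubber pads level with its top, 30 mm long, centred at x = +45 and -45 mm: the two pads at one x form a pair.
- bar_a: Long square aluminium bar, 140 x 20 x 20 mm, lying on the bench; its twin is alike and the two are interchangeable. Origin at its centre, x along its length.
- bar_b: Long square aluminium bar, 140 x 20 x 20 mm, lying on the bench; its twin is alike and the two are interchangeable. Origin at its centre, x along its length.
- flat_bar: Wide flat aluminium bar, 150 x 36 x 15 mm, with a dark screw hole near each end, lying flat on the bench. Origin at its centre, x along its length, z through its 15 mm thickness.
- short_bar: Short square aluminium bar, 60 x 20 x 20 mm, too short to span the rails; not needed. Origin at its centre, x along its length.
- gonio_head: Small stepped steel goniometer head standing upright, 32 mm across, 62 mm high; a bystander. Origin at the centre of its underside.
- jar: Lidded jar, 48 mm across, 65 mm high; a bystander. Origin at the centre of its underside.
- eyepiece: Black eyepiece standing upright, 36 mm across, 58 mm high; a bystander. Origin at the centre of its underside.
- collar: Steel ring lying flat, 52 mm outside, 34 mm inside, 16 mm high; a bystander. Origin at the centre of its underside.
- screwdriver: Screwdriver lying on the bench, 170 mm long; a bystander. x along it, from handle to tip.
Not all that is in view belongs to the job. Leave any white or yellow look-alike of the base alone.

How it is judged:
By the outcome, as a careful person would: the job done as asked, in the order asked, and still so for the second after the job is handed in, with the robot touching nothing.
It also fails if it takes over 64 s, if anything falls off the work surface, if the arm or the gripper's body presses on something with over 40 N, if the wrist force passes 120 N, or if a joint passes its speed limit or range.

## Working session

There is one attempt and no reset: what is moved stays moved. The work goes in short steps, Python scripts to look and compute and a tool call to move; the robot and the scene stay as the last step left them, time stands still between calls to the robot, and variables do not carry over. Pictures are saved under pics/ and viewed, about 8 in all and at most 12, crops included, and the job is handed in when it is done.

Besides the shell and the picture viewer there is one more tool, called after "Emit:" in YAML: its name, and indented under it one key for each argument. step_arm: Moves the arm, as the interface text tells. Its arguments: {"type":"object","properties":{"deltas":{"type":"array","items":{"type":"array","items":{"type":"number"}}}},"required":["deltas"]}

```bash
mkdir -p pics; ls; cat > h.py <<'E'
import numpy as np, cv2
from workcell import env
def cam(n):
    c=env.get_calibration(n); K=np.array(c["camera_matrix"])
    if n=="wrist":
        s=env.sense(); T=np.eye(4); T[:3,:3]=s["eef_rot"]; T[:3,3]=s["ee_pos"]
        E=np.linalg.inv(T@np.array(c["mount"]))
    else: E=np.array(c["extrinsics"])
    return K,E
def proj(P,K,E):
    p=np.c_[np.atleast_2d(P),np.ones(len(np.atleast_2d(P)))]@E[:3].T
    p=p@K.T; return p[:,:2]/p[:,2:]
def unproj(uv,z,K,E):
    uv=np.atleast_2d(uv); d=np.c_[uv,np.ones(len(uv))]@np.linalg.inv(K).T@E[:3,:3]
    o=-E[:3,:3].T@E[:3,3]; return o+d*((z-o[2])/d[:,2])[:,None]
E
python3 - <<'E'
from h import *
np.set_printoptions(precision=4,suppress=True)
s=env.sense();print(s["ee_pos"],s["eef_rot"],s["t"],env.tip_extent)
print(env.get_calibration("wrist"))
for n in["scene","side","wrist"]:
    K,E=cam(n); im=env.grab_frame(n); cv2.imwrite(f"pics/{n}0.png",im)
    print(n,-E[:3,:3].T@E[:3,3])
    for q in["base","bar_a","flat_bar","short_bar"]:
        for d in env.masks_of(q,n)[:4]:
            m=d["pixels"]; r=cv2.minAreaRect(np.argwhere(m)[:,::-1].astype(np.float32))
            z={"base":.01,"flat_bar":.015}.get(q,.02)
            b=unproj(cv2.boxPoints(r),z,K,E)[:,:2]
            print(q,round(d["p"],2),np.round(d["rect"]),m.sum(),"c",b.mean(0),"e",np.linalg.norm(b[1]-b[0]),np.linalg.norm(b[2]-b[1]))
E
```

```text
pics
[ 0.1616 -0.6033  0.2555] [[ 0.2588 -0.9659 -0.0004]
 [-0.9659 -0.2588  0.0014]
 [-0.0014 -0.     -1.    ]] 0.0 0.025
{'camera_matrix': array([[296.1328,   0.    , 323.1165],
       [  0.    , 296.1328, 204.3914],
       [  0.    ,   0.    ,   1.    ]]), 'mount': array([[ 1.    ,  0.0004,  0.0005,  0.0007],
       [-0.0006,  0.9454,  0.3258, -0.0837],
       [-0.0003, -0.3258,  0.9454, -0.1152],
       [ 0.    ,  0.    ,  0.    ,  1.    ]])}
scene [ 1.1695 -0.1942  1.1209]
base 0.73 [321. 161. 415. 244.] 3896 c [0.5564 0.157 ] e 0.18812054682477244 0.1966842830983645
base 0.69 [139. 126. 223. 196.] 3347 c [ 0.2495 -0.2606] e 0.19765624967970982 0.19825900241196262
base 0.68 [332.  66. 413. 129.] 2671 c [0.2377 0.3111] e 0.19191779666306175 0.21943644996249123
base 0.66 [442. 136. 533. 211.] 3569 c [0.5912 0.4786] e 0.19026668584693882 0.19936498052845322
bar_a 0.86 [269. 231. 320. 259.] 630 c [ 0.6215 -0.067 ] e 0.14303191757839398 0.030671871158107916
bar_a 0.83 [164. 199. 214. 232.] 557 c [ 0.4506 -0.2814] e 0.1387652593520726 0.032540647386626806
flat_bar 0.58 [234. 181. 288.
[... 515 characters left out ...]
76.] 1297 c [ 0.2426 -0.2587] e 0.2528227506663837 0.2152612103957376
bar_a 0.71 [276. 175. 285. 207.] 208 c [ 0.6136 -0.0574] e 0.16612187117818183 0.026496552935978728
bar_a 0.55 [324. 144. 339. 165.] 168 c [ 0.441  -0.2668] e 0.0363478733441851 0.16505547044092347
bar_a 0.47 [226. 255. 239. 280.] 279 c [0.7052 0.2996] e 0.0333418691513798 0.08987609581064286
flat_bar 0.64 [318. 169. 339. 202.] 350 c [ 0.4519 -0.0802] e 0.048812400619302525 0.17723157918112611
short_bar 0.66 [276. 148. 288. 162.] 72 c [ 0.6231 -0.2532] e 0.022298129376551568 0.08456457206309297
wrist [ 0.2427 -0.5827  0.3715]
base 0.76 [  0.   0. 145. 112.] 13184 c [ 0.215  -0.3033] e 0.1501563008882983 0.11256319092054404
```

View pics/scene0.png

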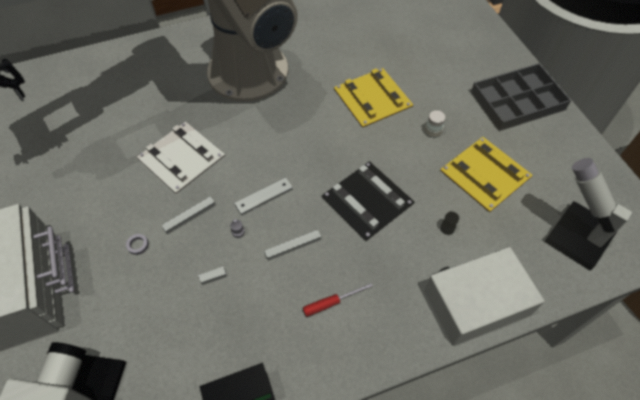

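View pics/side0.png

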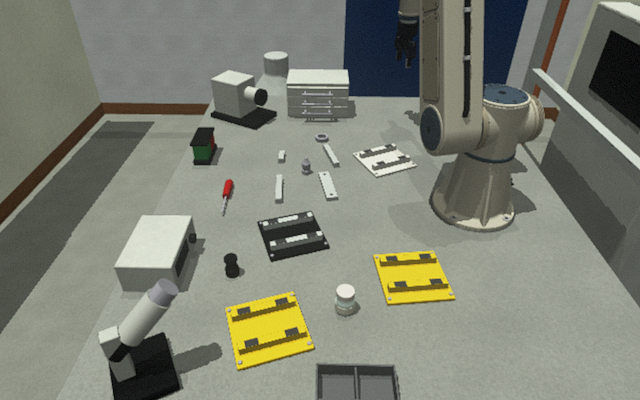

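The scene view shows the black base at (367,200), long bars at (293,244) and (189,214), the flat bar at (263,195) and the short bar at (212,275). The gonio head stands between the bars at (237,228). The side view agrees. Next I'll move the wrist camera over the work.

Emit:
step_arm:
  deltas:
    - [0,-0.033,-0.034,-0.003,0]
    - [0,-0.033,-0.034,-0.003,0]
    - [0,-0.033,-0.034,-0.003,0]
    - [0,-0.033,-0.034,-0.003,0]
    - [0,-0.033,-0.034,-0.003,0]
    - [0,-0.033,-0.034,-0.003,0]
    - [0,-0.033,-0.034,-0.003,0]
    - [0,-0.033,-0.034,-0.003,0]
    - [0,-0.033,-0.034,-0.003,0]
    - [0,-0.033,-0.034,-0.003,0]
    - [0,-0.033,-0.034,-0.003,0]
    - [0,-0.033,-0.034,-0.003,0]
    - [0,-0.033,-0.034,-0.003,0]
    - [0,-0.033,-0.034,-0.003,0]
    - [0,0,0,0,0]
    - [0,0,0,0,0]

```text
t: 2.75
ee_pos: [0.5131, -0.0175, 0.3014]
eef_rot: [[0.257, -0.966, 0.008], [-0.966, -0.257, -0.005], [0.007, -0.006, -1.0]]
contact_force: [0.4, -0.9, 0.1]
finger_gap: 0.0853
```

```bash
cat > look.py <<'E'
from h import *
import sys
np.set_printoptions(precision=4,suppress=True)
def look(tag,qs):
    s=env.sense();print("t",s["t"],s["ee_pos"],s["eef_rot"][:,0]); K,E=cam("wrist"); im=env.grab_frame("wrist"); cv2.imwrite(f"pics/{tag}.png",im)
    for q in qs:
        for d in env.masks_of(q,"wrist")[:3]:
            m=d["pixels"].astype(np.uint8)
            c=max(cv2.findContours(m,0,2)[0],key=cv2.contourArea)
            z={"base":.01,"flat_bar":.015,"jar":.06,"eyepiece":.05}.get(q,.02)
            w=unproj(c[:,0].astype(float),z,K,E)[:,:2]
            r=cv2.minAreaRect((w*1000).astype(np.float32)); b=cv2.boxPoints(r)
            e=[b[1]-b[0],b[2]-b[1]]; l=max(e,key=np.linalg.norm)
            print(q,round(d["p"],2),np.round(d["rect"]),"c",np.round(r[0],1),"size",np.round(r[1],1),"ang",round(np.degrees(np.arctan2(l[1],l[0]))%180,1))
if __name__=="__main__": look(sys.argv[1],sys.argv[2:])
E
python3 look.py w1 base bar_a flat_bar short_bar gonio_head
```

```text
t 2.75 [ 0.5131 -0.0175  0.3014] [ 0.2574 -0.9663  0.0065]
base 0.77 [ 13. 222. 139. 332.] c [238.2 306.1] size [183.3 177.6] ang 7.6
base 0.69 [ 0.  1. 31. 72.] c [569.1 381. ] size [36.2 82.8] ang 175.8
base 0.65 [120.  20. 276. 171.] c [558.2 153.6] size [170.1 171.2] ang 109.7
bar_a 0.8 [430. 245. 529. 269.] c [ 448.4 -277.3] size [ 31.9 147.2] ang 107.2
bar_a 0.71 [324.  83. 433. 119.] c [616.4 -66.1] size [ 20.3 138.2] ang 94.0
flat_bar 0.98 [307. 201. 408. 231.] c [458.7 -90.1] size [ 39.7 148.8] ang 101.1
short_bar 0.87 [498. 123. 548. 149.] c [ 625.3 -262.1] size [20.8 69.6] ang 90.9
gonio_head 0.96 [424. 174. 454. 200.] c [ 530.8 -181.4] size [48.9 30.4] ang 72.2
```

View pics/w1.png

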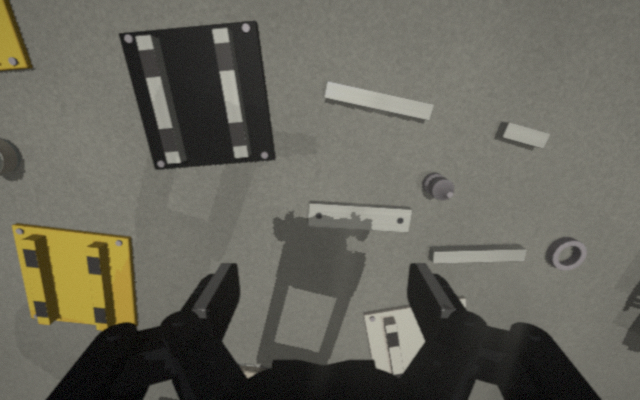

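The wrist view shows the black base (120–276, 20–171) with its rails running nearly vertically, bar 1 at (378,100), bar 2 at (478,256), the flat bar at (358,216) and the gonio head at (438,187). I'll look at the base from close up first, with the tool turned for placing.

Emit:
step_arm:
  deltas:
    - [0,-0.0385,-0.022,0,0]
    - [0,-0.0385,-0.022,0,0]
    - [0,-0.0385,-0.022,0,0]
    - [0,-0.0385,-0.022,0,0]
    - [0,0,0,0.005,-9.6]
    - [0,0,0,0.005,-9.6]
    - [0,0,0,0.005,-9.6]
    - [0,0,0,0.005,-9.6]
    - [0,0,0,0.005,-9.6]
    - [0,0,0,0.005,-9.6]
    - [0,0,0,0.005,-9.6]
    - [0,0,0,0.005,-9.6]
    - [0,0,0,0.005,-9.6]
    - [0,0,0,0.005,-9.6]
    - [0,0,0,0,0]
    - [0,0,0,0,0]

```text
t: 5.05
ee_pos: [0.5615, 0.1488, 0.2503]
eef_rot: [[0.922, 0.387, 0.009], [0.387, -0.922, -0.005], [0.007, 0.009, -1.0]]
contact_force: [-1.0, -0.3, 0.5]
finger_gap: 0.0855
```

```bash
python3 look.py w2 base; python3 -c "
from h import *;print(env.sense()['qpos'],env.mark_of('base','wrist'))"
```

```text
t 5.05 [0.5615 0.1488 0.2503] [0.9219 0.3874 0.0065]
base 0.72 [253.  88. 403. 235.] c [557.9 156.9] size [170.  169.4] ang 19.3
base 0.55 [  0. 284.  94. 386.] c [ 277.2 -253.3] size [128.6 224.1] ang 92.9
base 0.53 [113.   0. 157.  14.] c [318.7 236. ] size [43.6 10.5] ang 22.9
[14.95209907 16.44584887 99.76677321 -0.49647851 63.34270637 -7.69565622] [{'point': [322.6, 164.1], 'p': 0.79}, {'point': [30.4, 335.0], 'p': 0.65}]
```

View pics/w2.png

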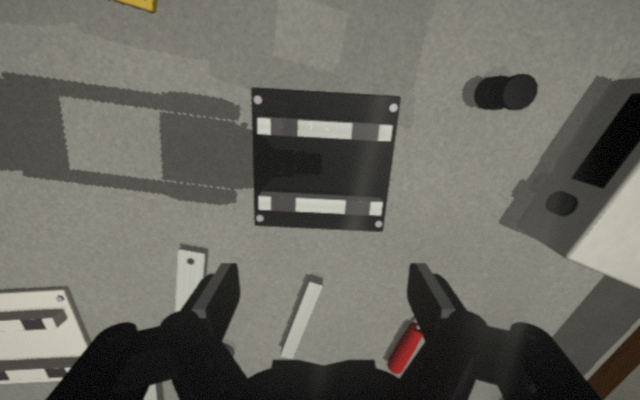

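The black base fills (253–403, 88–235). Its rails run along the picture, so the tool x axis nearly matches the rail direction. I'll refine this using the bright rail segments.

```bash
cat > base.py <<'E'
from look import *
import scipy.optimize as so
K,E=cam("wrist"); im=cv2.imread("pics/w2.png"); g=cv2.cvtColor(im,6).astype(float)
# model: sample template brightness of rail tops (z=.03) & plate (z=.01), maximise correlation
xs=np.arange(-98,99,2)/1e3
X,Y=np.meshgrid(xs,xs); X=X.ravel();Y=Y.ravel()
on=(abs(abs(Y)-.045)<.009)&(abs(X)<.075); pad=abs(abs(X)-.045)<.015
near=(abs(abs(Y)-.045)<.02)&(abs(X)<.08)&~on
out=(abs(X)>.089)|(abs(Y)>.089)
def samp(p,x,y,z):
    c,s=np.cos(p[2]),np.sin(p[2]); P=np.c_[p[0]+c*x-s*y,p[1]+s*x+c*y,0*x+z]
    uv=proj(P,K,E).astype(np.float32); return cv2.remap(cv2.GaussianBlur(g,(0,0),.7).astype(np.float32),uv[:,0].copy(),uv[:,1].copy(),1)[:,0]
r=on; T=np.where(pad,60,200.)[r]
def f_rail(q):
    p=[q[0]/1e3,q[1]/1e3,np.radians(q[2])]
    a=samp(p,X[r],Y[r],.03); return -np.corrcoef(a,T)[0,1]
ins=(np.maximum(abs(X),abs(Y))<.084)&(np.maximum(abs(X),abs(Y))>.07)&~((abs(X)>.06)&(abs(Y)>.06))&~((abs(abs(Y)-.045)<.02))
o=(np.maximum(abs(X),abs(Y))>.0865)
def f_edge(q):
    p=[q[0]/1e3,q[1]/1e3,np.radians(q[2])]
    return samp(p,X[ins],Y[ins],.01).mean()-samp(p,X[o],Y[o],.01).mean()
for f in(f_rail,f_edge):
    s=so.minimize(f,[558,157,19.5],method="Nelder-Mead",options=dict(initial_simplex=[[558,157,19.5],[563,157,20],[558,162,19],[556,154,21]],xatol=.02,fatol=1e-5)); print(s.x,s.fun)
E
python3 base.py
```

```text
[557.9502 157.3226  19.7275] -0.9559956612340914
[557.4754 157.6308  19.5962] -79.41436767578125
```

Emit:
step_arm:
  deltas:
    - [0,-0.0065,0.044,0.005,0]
    - [0,-0.0065,0.044,0.005,0]
    - [0,-0.0065,0.044,0.005,0]
    - [0,-0.0065,0.044,0.005,0]
    - [0,-0.0065,0.044,0.005,0]
    - [0,0,0,0.025,9.4]
    - [0,0,0,0.025,9.4]
    - [0,0,0,0.025,0]
    - [0,0,0,0,0]
    - [0,0,0,0,0]

```text
t: 6.45
ee_pos: [0.6225, -0.0739, 0.1529]
eef_rot: [[0.999, 0.049, 0.017], [0.05, -0.999, -0.005], [0.016, 0.006, -1.0]]
contact_force: [-0.4, 0.0, -1.1]
finger_gap: 0.0855
```

```bash
python3 look.py w3 bar_a
```

```text
t 6.45 [ 0.6225 -0.0739  0.1529] [0.9986 0.0495 0.0162]
bar_a 0.95 [121. 313. 183. 400.] c [ 457.  -307.4] size [23.9 28.4] ang 100.1
bar_a 0.85 [301. 109. 327. 260.] c [617.2 -65.2] size [ 20.4 138.4] ang 93.1
```

View pics/w3.png

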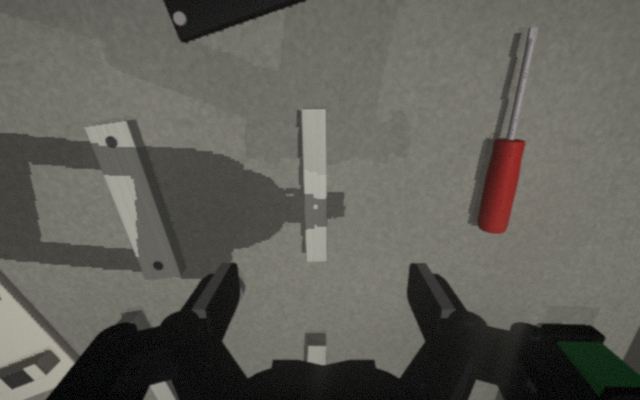

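Bar 1 lies centred at about (314,185), already lined up with the jaws. Nothing is within the finger span, so I'll descend and grasp.

Emit:
step_arm:
  deltas:
    - [0,-0.0069,-0.0097,0.012,-0.3]
    - [0,0,0,0.025,0]
    - [0,0,0,0.025,0]
    - [0,0,0,0.025,0]
    - [0,0,0,0.017,0]
    - [0,0,0,0.01,0]
    - [0,0,0,0.005,0]
    - [0,0,0,0,0]

```text
t: 7.55
ee_pos: [0.617, -0.0617, 0.0321]
eef_rot: [[0.998, 0.057, 0.022], [0.057, -0.998, -0.005], [0.022, 0.007, -1.0]]
contact_force: [-1.0, 0.9, -0.1]
finger_gap: 0.0854
```

Emit:
step_arm:
  deltas:
    - [0,0,0.0035,0.003,0]
    - [0,0,0,0,0]
    - [1,0,0,0,0]
    - [1,0,0,0,0]
    - [1,0,0,0,0]
    - [1,0,0,0,0]
    - [1,0,0,0,0]
    - [1,0,0,0,0]
    - [1,0,0,0,0]

```text
t: 8.68
ee_pos: [0.6187, -0.0658, 0.0312]
eef_rot: [[0.998, 0.057, 0.025], [0.057, -0.998, -0.006], [0.025, 0.007, -1.0]]
contact_force: [-0.1, -0.8, 1.2]
finger_gap: 0.0184
```

Emit:
step_arm:
  deltas:
    - [1,0,0,-0.015,0]
    - [1,0,0,-0.025,0]
    - [1,0,0,-0.025,0]
    - [1,0,0,-0.025,0]
    - [1,0,0,-0.02,0]
    - [1,0,0,0,0]

```text
t: 9.43
ee_pos: [0.6152, -0.065, 0.1478]
eef_rot: [[0.998, 0.057, 0.025], [0.057, -0.998, -0.005], [0.025, 0.007, -1.0]]
contact_force: [0.8, -0.2, -1.1]
finger_gap: 0.0187
```

Emit:
step_arm:
  deltas:
    - [1,0,-0.04,0,0]
    - [1,0,-0.04,0,0]
    - [1,0,-0.04,0,0]
    - [1,0,-0.04,0,0]
    - [1,-0.0015,-0.04,0,0]
    - [1,0,-0.037,0,0]
    - [1,0,0,0,-8.2]
    - [1,0,0,0,-8.2]
    - [1,0,0,0,0]

```text
t: 10.55
ee_pos: [0.5955, 0.1784, 0.1398]
eef_rot: [[0.939, 0.342, 0.017], [0.342, -0.94, -0.007], [0.013, 0.013, -1.0]]
contact_force: [-0.7, 0.0, -1.7]
finger_gap: 0.0183
```

```bash
python3 look.py w4 bar_a; python3 - <<'E'
from h import *
s=env.sense();print(s["qpos"],s["eef_rot"],s["tau"])
K,E=cam("wrist");print(proj([[.6003,.1723,.03],[.5155,.1421,.03]],K,E))
E
```

```text
t 10.55 [0.5955 0.1784 0.1398] [0.9395 0.3424 0.0134]
bar_a 0.67 [301. 131. 345. 364.] c [616.7 125.1] size [ 37.9 236.6] ang 110.0
[16.87006863 26.85381293 99.98981557 -0.87228455 52.33693452 -2.45928404] [[ 0.94042278  0.3395702   0.01723589]
 [ 0.33973087 -0.94049385 -0.00736643]
 [ 0.01370883  0.01278312 -0.99982431]] [ 2.78273569e-01 -6.42409301e+01 -2.95353234e+01 -4.31465346e-02
 -1.09433443e-01 -1.78865623e-01]
[[324.75335538 217.58519971]
 [214.04987244 217.62244023]]
```

View pics/w4.png

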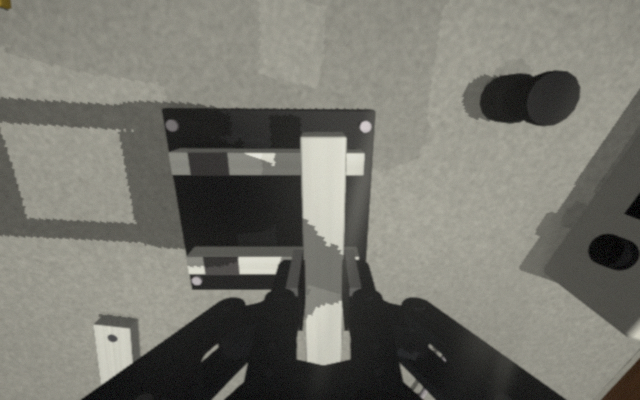

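The bar is held straight between the jaws, its far end at row 133. The base's +x pads are below and ahead of it.

Emit:
step_arm:
  deltas:
    - [1,0.0011,0.0072,0.01,0.3]
    - [1,0,0,0.02,0]
    - [1,0,0,0.02,0]
    - [1,0,0,0.012,0]
    - [1,0,0,0,0]
    - [1,0,0,0,0]

```text
t: 11.4
ee_pos: [0.6012, 0.1683, 0.0745]
eef_rot: [[0.946, 0.324, 0.017], [0.324, -0.946, -0.008], [0.014, 0.013, -1.0]]
contact_force: [0.4, -1.3, -1.6]
finger_gap: 0.0184
```

Emit:
step_arm:
  deltas:
    - [1,0,-0.003,0.003,-0.6]
    - [1,0,0,0.003,0]
    - [1,0,0,0,0]
    - [1,0,0,0,0]

```text
t: 11.9
ee_pos: [0.6012, 0.1717, 0.0697]
eef_rot: [[0.942, 0.335, 0.02], [0.335, -0.942, -0.007], [0.016, 0.013, -1.0]]
contact_force: [0.3, 0.1, -1.7]
finger_gap: 0.0186
```

Emit:
step_arm:
  deltas:
    - [1,-0.0009,0,0.003,0]
    - [1,0,0,0.002,0]
    - [1,0,0,0.002,0]
    - [1,0,0,0,0]

```text
t: 12.4
ee_pos: [0.6004, 0.1713, 0.0622]
eef_rot: [[0.942, 0.335, 0.02], [0.335, -0.942, -0.007], [0.016, 0.013, -1.0]]
contact_force: [0.9, 0.7, -1.7]
finger_gap: 0.0183
```

Emit:
step_arm:
  deltas:
    - [1,0,0,0.001,0]
    - [1,0,0,0.001,0]
    - [1,0,0,0,0]

```text
t: 12.78
ee_pos: [0.6006, 0.1713, 0.0614]
eef_rot: [[0.942, 0.335, 0.02], [0.335, -0.942, -0.007], [0.016, 0.013, -1.0]]
contact_force: [0.1, 0.3, -1.1]
finger_gap: 0.0185
```

Within about 1 mm of contact, so I'll release, back up straight, and look.

Emit:
step_arm:
  deltas:
    - [1,0,0,0.0008,0]
    - [0.5,0,0,0,0]
    - [0.5,0,0,0,0]
    - [0.3,0,0,0,0]
    - [0,0,0,0,0]
    - [0,0,0,0,0]
    - [0,0,0,-0.015,0]
    - [0,0,0,-0.03,0]
    - [0,0,0,-0.03,0]
    - [0,0,0,-0.03,0]
    - [0,0,0,-0.03,0]
    - [0,0,0,0,0]

```text
t: 14.28
ee_pos: [0.5987, 0.1726, 0.2052]
eef_rot: [[0.942, 0.335, 0.024], [0.335, -0.942, -0.006], [0.02, 0.014, -1.0]]
contact_force: [-0.9, 1.1, 0.3]
finger_gap: 0.0855
```

```bash
cat > chk.py <<'E'
from look import *
# outline-based bar pose at given top height: midline + ends from the mask nearest a guess
def chk(q,z,guess,L,W,tag):
    K,E=cam("wrist"); s=env.sense(); im=env.grab_frame("wrist"); cv2.imwrite(f"pics/{tag}.png",im)
    for d in env.masks_of(q,"wrist"):
        c=max(cv2.findContours(d["pixels"].astype(np.uint8),0,1)[0],key=cv2.contourArea)
        w=unproj(c[:,0].astype(float),z,K,E)[:,:2]*1e3
        r=cv2.minAreaRect(w.astype(np.float32))
        if np.hypot(*(np.array(r[0])-guess))<40:
            b=cv2.boxPoints(r);e=[b[1]-b[0],b[2]-b[1]];l=max(e,key=np.linalg.norm)
            print(q,d["p"],"c",np.round(r[0],1),np.round(r[1],1),"ang",round(np.degrees(np.arctan2(l[1],l[0]))%180,2))
            a=np.radians(19.6);R=np.array([[np.cos(a),np.sin(a)],[-np.sin(a),np.cos(a)]])
            print(" in base frame mm",R@(np.array(r[0])-[557.9,157.2]))
if __name__=="__main__":
    chk(sys.argv[1],float(sys.argv[2]),np.array([float(sys.argv[3]),float(sys.argv[4])]),0,0,sys.argv[5])
E
python3 chk.py bar_a .05 600 172 w5; python3 look.py w5b flat_bar
```

```text
bar_a 0.6 c [600.6 172.5] [ 21.2 138.1] ang 109.12
 in base frame mm [45.3324  0.0623]
t 14.375 [0.5973 0.1722 0.2023] [0.9421 0.3349 0.0162]
flat_bar 0.6 [131. 277. 167. 332.] c [451.7 -42. ] size [41.6 77.9] ang 99.6
```

View pics/w5.png

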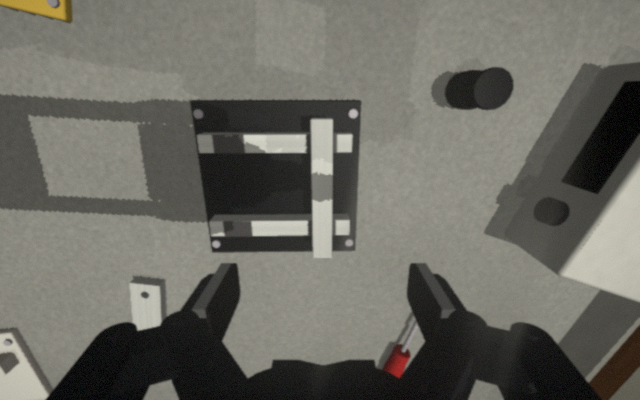

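Bar 1 sits on the right-hand (+x) pad pair, at 45.3 / 0.1 mm in the base frame. Next is bar 2.

Emit:
step_arm:
  deltas:
    - [0,-0.024,0.031,0,0]
    - [0,-0.024,0.031,0,0]
    - [0,-0.024,0.031,0,0]
    - [0,-0.024,0.031,0,0]
    - [0,-0.024,0.031,0,0]
    - [0,-0.024,0.031,0,0]
    - [0,-0.024,0.031,0,0]
    - [0,-0.024,0.031,0,0]
    - [0,-0.024,0.031,0,0]
    - [0,-0.024,0.031,0,0]
    - [0,-0.024,0.031,0.01,1]
    - [0,-0.014,0.018,0.015,1]
    - [0,0,0,0.015,0]
    - [0,0,0,0,0]
    - [0,0,0,0,0]

```text
t: 16.35
ee_pos: [0.4418, -0.2697, 0.1461]
eef_rot: [[0.953, 0.303, -0.009], [0.303, -0.953, -0.002], [-0.009, -0.001, -1.0]]
contact_force: [0.3, 0.8, 0.4]
finger_gap: 0.0852
```

```bash
python3 look.py w6 bar_a gonio_head collar
```

```text
t 16.35 [ 0.4418 -0.2697  0.1461] [ 0.953   0.3028 -0.009 ]
bar_a 0.64 [311. 138. 342. 290.] c [ 443.9 -281.7] size [ 20.8 140.4] ang 106.2
gonio_head 0.85 [436. 115. 499. 155.] c [ 532.7 -180.5] size [49.7 30.6] ang 5.1
gonio_head 0.51 [484. 222. 540. 290.] c [ 617.1 -265.4] size [62.8 35. ] ang 89.2
collar 0.68 [480. 223. 539. 290.] c [ 616.8 -266. ] size [35.8 63.9] ang 90.0
collar 0.57 [292. 311. 338. 361.] c [ 476.  -409.7] size [49.3 61.2] ang 108.2
```

View pics/w6.png

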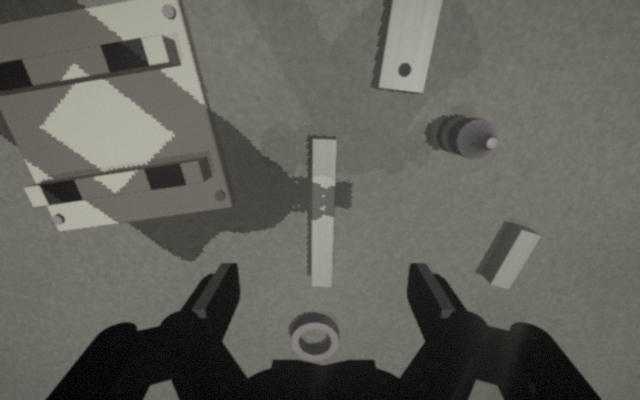

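The picture shows bar 2 at (322,212), clear of the white look-alike (edge at about column 220), the collar at (315,337) and the gonio head at (470,137).

Emit:
step_arm:
  deltas:
    - [0,-0.0006,0.011,0.01,1.2]
    - [0,0,0,0.025,0]
    - [0,0,0,0.025,0]
    - [0,0,0,0.025,0]
    - [0,0,0,0.012,0]
    - [0,0,0,0.005,0]
    - [0,0,0,0,0]
    - [0,0,0,0,0]

```text
t: 17.55
ee_pos: [0.4479, -0.2852, 0.0424]
eef_rot: [[0.96, 0.279, -0.002], [0.279, -0.96, -0.007], [-0.004, 0.006, -1.0]]
contact_force: [0.4, 0.2, 0.1]
finger_gap: 0.0856
```

Emit:
step_arm:
  deltas:
    - [0,-0.0029,-0.004,0.004,0]
    - [0,0,0,0.005,0]
    - [0,0,0,0.002,0]
    - [0,0,0,0,0]
    - [1,0,0,0,0]
    - [1,0,0,0,0]
    - [1,0,0,0,0]
    - [1,0,0,0,0]
    - [1,0,0,0,0]
    - [1,0,0,0,0]
    - [1,0,0,0,0]

```text
t: 18.92
ee_pos: [0.4446, -0.2825, 0.0323]
eef_rot: [[0.96, 0.279, 0.001], [0.279, -0.96, -0.008], [-0.002, 0.008, -1.0]]
contact_force: [0.5, 0.5, 0.9]
finger_gap: 0.0183
```

Emit:
step_arm:
  deltas:
    - [1,0,0,-0.015,0]
    - [1,0,0,-0.03,0]
    - [1,0,0,-0.03,0]
    - [1,0,0,-0.03,0]
    - [1,0,0,-0.01,0]
    - [1,0.017,-0.035,0,0]
    - [1,0.017,-0.035,0,0]
    - [1,0.017,-0.035,0,0]
    - [1,0.017,-0.035,0,0]
    - [1,0.017,-0.035,0,0]
    - [1,0.017,-0.035,0,0]
    - [1,0.017,-0.035,0,0]
    - [1,0.017,-0.035,0,0]
    - [1,0.017,-0.035,0,0]
    - [1,0.017,-0.035,0,0]
    - [1,0.008,-0.017,0,-1.7]
    - [1,0,0,0,-1.7]
    - [1,0,0,0,0]
    - [1,0,0,0,0]

```text
t: 21.3
ee_pos: [0.5107, 0.1309, 0.1469]
eef_rot: [[0.941, 0.337, -0.005], [0.337, -0.941, -0.01], [-0.008, 0.008, -1.0]]
contact_force: [-0.5, 0.5, -0.7]
finger_gap: 0.0182
```

```bash
cat > hand.py <<'E'
from look import *
# far end of the held bar: last bright row on the centre columns, in tool y (top face at tool z=zt)
zt=float(sys.argv[1]); im=env.grab_frame("wrist"); cv2.imwrite("pics/"+sys.argv[2],im)
c=env.get_calibration("wrist");K=np.array(c["camera_matrix"]);M=np.array(c["mount"])
for d in env.masks_of("bar_a","wrist")[:3]:
    l,t,r,b=d["rect"]
    ray=M[:3,:3]@np.linalg.inv(K)@[(l+r)/2,t,1]; k=(zt-M[2,3])/ray[2]
    print(np.round(d["p"],2),d["rect"],"tool xyz of far end",M[:3,3]+k*ray)
g=cv2.cvtColor(im,6)[110:160,312:336].mean(1); print("edge row",110+np.argmax(np.diff(g)),np.round(g[10:40:3]))
s=env.sense();print(s["ee_pos"],s["eef_rot"])
E
python3 hand.py 0.0123 w7.png
```

```text
0.8 [300.6, 136.6, 351.4, 370.9] tool xyz of far end [ 0.0008 -0.0696  0.0123]
0.78 [423.0, 109.9, 481.7, 285.7] tool xyz of far end [ 0.0526 -0.0804  0.0123]
edge row 138 [ 48.  48.  49.  79. 111.  83. 111. 196. 198. 198.]
[0.5108 0.131  0.147 ] [[ 0.9415  0.3369 -0.0051]
 [ 0.3369 -0.9415 -0.0103]
 [-0.0083  0.008  -0.9999]]
```

Emit:
step_arm:
  deltas:
    - [1,0.004,-0.005,0,0]
    - [1,0.004,-0.005,0,0]
    - [1,0,0,0.02,0.1]
    - [1,0,0,0.02,0]
    - [1,0,0,0.015,0]
    - [1,0,0,0.008,0]
    - [1,0,0,0,0]
    - [1,0,0,0,0]

```text
t: 22.4
ee_pos: [0.5171, 0.1442, 0.0831]
eef_rot: [[0.943, 0.334, -0.002], [0.334, -0.943, -0.009], [-0.005, 0.008, -1.0]]
contact_force: [0.9, -0.1, -1.4]
finger_gap: 0.0183
```

Emit:
step_arm:
  deltas:
    - [1,-0.002,0.0004,0.005,-0.1]
    - [1,0,0,0.007,0]
    - [1,0,0,0.003,0]
    - [1,0,0,0,0]
    - [1,0,0,0,0]

```text
t: 23.02
ee_pos: [0.5158, 0.143, 0.0681]
eef_rot: [[0.942, 0.336, -0.0], [0.336, -0.942, -0.009], [-0.003, 0.008, -1.0]]
contact_force: [0.2, -0.0, -1.8]
finger_gap: 0.0186
```

Emit:
step_arm:
  deltas:
    - [1,-0.0004,0,0.003,0]
    - [1,0,0,0.0015,0]
    - [1,0,0,0.0008,0]
    - [1,0,0,0.0003,0]
    - [1,0,0,0,0]

```text
t: 23.65
ee_pos: [0.5156, 0.1428, 0.0623]
eef_rot: [[0.942, 0.336, 0.0], [0.336, -0.942, -0.009], [-0.003, 0.008, -1.0]]
contact_force: [-0.7, 0.2, -2.2]
finger_gap: 0.0185
```

Emit:
step_arm:
  deltas:
    - [0.5,0,0,0.0003,0]
    - [0.5,0,0,0,0]
    - [0.3,0,0,0,0]
    - [0,0,0,0,0]
    - [0,0,0,0,0]
    - [0,0,0,-0.015,0]
    - [0,0,0,-0.03,0]
    - [0,0,0,-0.03,0]
    - [0,0,0,-0.03,0]
    - [0,0,0,-0.03,0]
    - [0,0,0,0,0]
    - [0,0,0,0,0]

```text
t: 25.15
ee_pos: [0.5158, 0.1442, 0.2066]
eef_rot: [[0.942, 0.336, 0.004], [0.336, -0.942, -0.008], [0.001, 0.008, -1.0]]
contact_force: [-0.1, 0.8, 0.2]
finger_gap: 0.0856
```

```bash
python3 chk.py bar_a .05 515 142 w8;python3 chk.py bar_a .05 600 172 w8;  python3 look.py w8 flat_bar
```

```text
bar_a 0.66 c [515.4 142.6] [ 20.3 139. ] ang 110.28
 in base frame mm [-44.968    0.5347]
bar_a 0.91 c [597.9 170.6] [ 25.9 140.3] ang 110.21
 in base frame mm [42.1376 -0.8003]
t 25.35 [0.5157 0.1441 0.2057] [ 0.942   0.3356 -0.0007]
flat_bar 0.92 [221. 307. 239. 357.] c [468.9 -84. ] size [17.6 82.3] ang 102.1
```

View pics/w8.png

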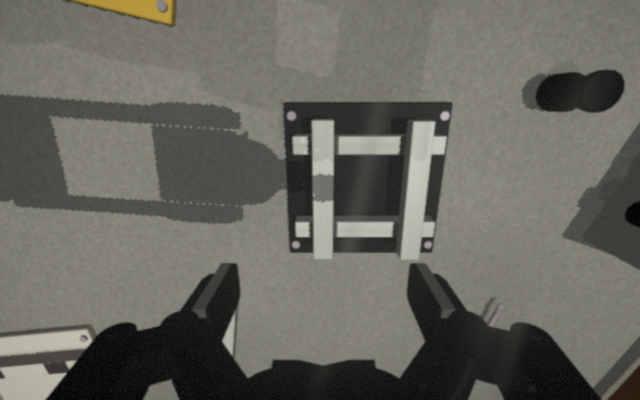

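Both bars lie square on their pads, with ends level at rows 118–120 and 258. Next is the flat bar.

Emit:
step_arm:
  deltas:
    - [0,-0.017,0.026,0,0]
    - [0,-0.017,0.026,0,0]
    - [0,-0.017,0.026,0,0]
    - [0,-0.017,0.026,0,0]
    - [0,-0.017,0.026,0,0]
    - [0,-0.017,0.026,0,0]
    - [0,-0.016,0.024,0.01,0]
    - [0,-0.008,0.01,0.015,4.3]
    - [0,0,0,0.015,4.3]
    - [0,0,0,0,0]
    - [0,0,0,0,0]

```text
t: 26.82
ee_pos: [0.4577, -0.0842, 0.1626]
eef_rot: [[0.982, 0.19, -0.005], [0.19, -0.982, -0.008], [-0.006, 0.007, -1.0]]
contact_force: [0.3, 0.6, 1.6]
finger_gap: 0.0855
```

```bash
python3 look.py w9 flat_bar gonio_head; python3 - <<'E'
from look import *
# flat bar: bright-threshold check
K,E=cam("wrist")
for d in env.masks_of("flat_bar","wrist")[:1]:
    m=d["pixels"]; ys,xs=np.nonzero(m); print(m.sum(), xs.min(),xs.max(),ys.min(),ys.max())
    P=unproj(np.c_[xs,ys].astype(float),.015,K,E)[:,:2]*1e3; print("centroid",P.mean(0)); w,v=np.linalg.eigh(np.cov(P.T)); print("ang",np.degrees(np.arctan2(v[1,1],v[0,1]))%180,np.sqrt(w*12))
E
```

```text
t 26.825 [ 0.4577 -0.0842  0.1626] [ 0.9818  0.1899 -0.0064]
flat_bar 0.57 [298. 118. 340. 272.] c [455.7 -88.9] size [ 35.5 147.7] ang 101.1
gonio_head 0.78 [360. 275. 394. 326.] c [ 533.4 -185. ] size [31.1 69.3] ang 117.0
5791 301 341 118 269
centroid [454.7942 -82.4301]
ang 101.26212663198886 [ 35.3761 147.3017]
```

View pics/w9.png

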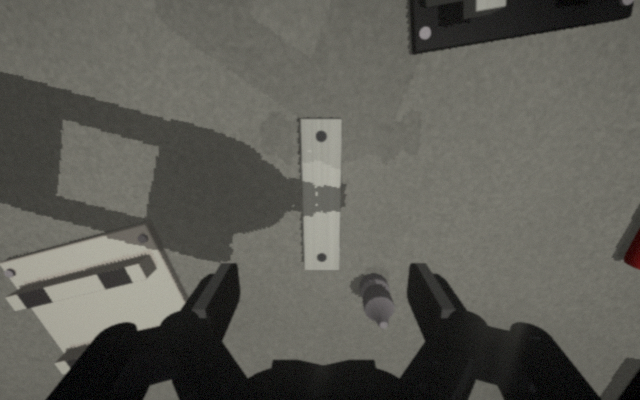

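The flat bar spans (300–341, 118–270) with its holes at rows 136 and 257; the mask and the holes agree on the centre. The gonio head at (376,300) is out of the fingers' way.

Emit:
step_arm:
  deltas:
    - [0,-0.002,0.003,0.01,0]
    - [0,0,0,0.025,0]
    - [0,0,0,0.025,0]
    - [0,0,0,0.025,0]
    - [0,0,0,0.02,0]
    - [0,0,0,0.008,0]
    - [0,0,0,0,0]
    - [0,0,0,0,0]

```text
t: 28.02
ee_pos: [0.4568, -0.0892, 0.0461]
eef_rot: [[0.981, 0.192, -0.001], [0.192, -0.981, -0.009], [-0.002, 0.009, -1.0]]
contact_force: [-0.2, -0.2, 0.4]
finger_gap: 0.0854
```

Emit:
step_arm:
  deltas:
    - [0,-0.001,0,0.008,0]
    - [0,0,0,0.006,0]
    - [0,0,0,0.003,0]
    - [0,0,0,0,0]
    - [1,0,0,0,0]
    - [1,0,0,0,0]
    - [1,0,0,0,0]
    - [1,0,0,0,0]
    - [1,0,0,0,0]
    - [1,0,0,0,0]

```text
t: 29.28
ee_pos: [0.4569, -0.0897, 0.0297]
eef_rot: [[0.981, 0.192, 0.002], [0.192, -0.981, -0.01], [0.0, 0.01, -1.0]]
contact_force: [0.3, 0.4, 0.4]
finger_gap: 0.0344
```

Emit:
step_arm:
  deltas:
    - [1,0,0,-0.015,0]
    - [1,0,0,-0.03,0]
    - [1,0,0,-0.03,0]
    - [1,0,0,-0.03,0]
    - [1,0,0,-0.025,0]
    - [1,0.021,-0.032,0,0]
    - [1,0.021,-0.032,0,0]
    - [1,0.021,-0.032,0,0]
    - [1,0.021,-0.032,0,0]
    - [1,0.021,-0.032,0,0]
    - [1,0.021,-0.032,0,0]
    - [1,0.018,-0.026,0,0]
    - [1,0,0,0,10]
    - [1,0,0,0,10]
    - [1,0,0,0,10]
    - [1,0,0,0,10]
    - [1,0,0,0,10]
    - [1,0,0,0,10]
    - [1,0,0,0,10]
    - [1,0,0,0,10]

```text
t: 31.78
ee_pos: [0.554, 0.1613, 0.1783]
eef_rot: [[0.318, -0.948, 0.005], [-0.948, -0.318, -0.009], [0.01, -0.002, -1.0]]
contact_force: [-0.2, -0.2, -2.1]
finger_gap: 0.034
```

Emit:
step_arm:
  deltas:
    - [1,0,0,0,0]
    - [1,0,0,0,0]

```text
t: 32.02
ee_pos: [0.5535, 0.1612, 0.1794]
eef_rot: [[0.322, -0.947, 0.005], [-0.947, -0.322, -0.009], [0.01, -0.002, -1.0]]
contact_force: [-0.1, 1.4, -2.7]
finger_gap: 0.0345
```

```bash
python3 - <<'E'
from look import *
im=env.grab_frame("wrist"); cv2.imwrite("pics/w10.png",im)
c=env.get_calibration("wrist");K=np.array(c["camera_matrix"]);M=np.array(c["mount"])
for d in env.masks_of("flat_bar","wrist")[:2]:
    l,t,r,b=d["rect"]; ray=M[:3,:3]@np.linalg.inv(K)@[(l+r)/2,t,1]; print(d["p"],d["rect"],M[:3,3]+ray*(.0147-M[2,3])/ray[2])
g=cv2.cvtColor(im,6)[100:170,312:336].mean(1);print(np.round(g[20:50]))
s=env.sense();print(s["ee_pos"],s["eef_rot"],s["qpos"])
E
```

```text
0.73 [282.2, 119.6, 367.7, 364.4] [ 0.0015 -0.0767  0.0147]
0.37 [255.2, 233.0, 405.7, 257.3] [ 0.0043 -0.0243  0.0147]
[ 53.  66.  81. 105. 143. 165. 174. 175. 176. 176. 176. 175. 175. 175.
 176. 176. 176. 176. 176. 176. 176. 175. 176. 176. 175. 175. 172. 158.
 137. 121.]
[0.5536 0.1612 0.1793] [[ 0.3212 -0.947   0.005 ]
 [-0.947  -0.3212 -0.0089]
 [ 0.01   -0.0018 -0.9999]] [ 16.4008  20.7856 103.708   -0.6896  55.3794  88.0559]
```

View pics/w10.png

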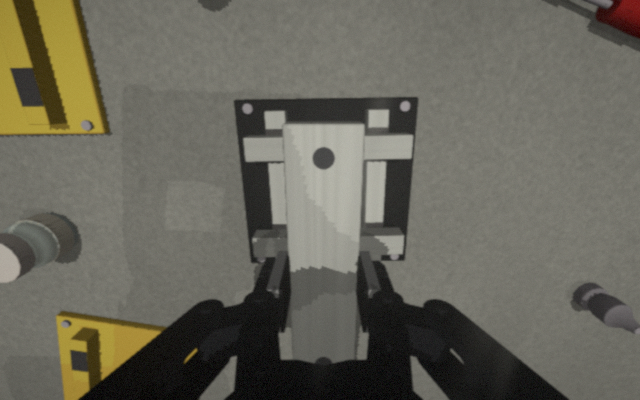

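The flat bar is held squarely above the two bars, its far edge at row 123 and its hole at (323,158), and lines up with the rails.

Emit:
step_arm:
  deltas:
    - [1,0.0035,-0.0015,0,-0.8]
    - [1,0,0,0.02,0]
    - [1,0,0,0.025,0]
    - [1,0,0,0.02,0]
    - [1,0,0,0.01,0]
    - [1,0,0,0,0]
    - [1,0,0,0,0]

```text
t: 33.0
ee_pos: [0.5587, 0.1571, 0.1037]
eef_rot: [[0.344, -0.939, 0.008], [-0.939, -0.344, -0.008], [0.01, -0.004, -1.0]]
contact_force: [-0.1, 0.1, -2.6]
finger_gap: 0.0343
```

Emit:
step_arm:
  deltas:
    - [1,-0.0008,0.0015,0,0.5]
    - [1,0,0,0.006,0]
    - [1,0,0,0.008,0]
    - [1,0,0,0.003,0]
    - [1,0,0,0,0]
    - [1,0,0,0,0]

```text
t: 33.75
ee_pos: [0.5579, 0.1575, 0.0869]
eef_rot: [[0.335, -0.942, 0.01], [-0.942, -0.335, -0.008], [0.011, -0.006, -1.0]]
contact_force: [-0.6, -0.6, -2.1]
finger_gap: 0.0338
```

Emit:
step_arm:
  deltas:
    - [1,0,0.0008,0.003,0]
    - [1,0,0,0.002,0]
    - [1,0,0,0.001,0]
    - [1,0,0,0,0]
    - [1,0,0,0,0]

```text
t: 34.38
ee_pos: [0.5573, 0.1572, 0.0808]
eef_rot: [[0.335, -0.942, 0.01], [-0.942, -0.335, -0.008], [0.011, -0.007, -1.0]]
contact_force: [0.3, 0.2, -2.2]
finger_gap: 0.0346
```

Emit:
step_arm:
  deltas:
    - [1,0,0,0.0008,0]
    - [1,0,0,0.0003,0]
    - [0.4,0,0,0,0]
    - [0.4,0,0,0,0]
    - [0.2,0,0,0,0]
    - [0,0,0,0,0]
    - [0,0,0,0,0]
    - [0,0,0,-0.015,0]
    - [0,0,0,-0.03,0]
    - [0,0,0,-0.03,0]
    - [0,0,0,-0.03,0]
    - [0,0,0,-0.03,0]
    - [0,0,0,0,0]
    - [0,0,0,0,0]

```text
t: 36.12
ee_pos: [0.5565, 0.1585, 0.2247]
eef_rot: [[0.335, -0.942, 0.015], [-0.942, -0.335, -0.006], [0.011, -0.012, -1.0]]
contact_force: [0.0, -0.3, -0.1]
finger_gap: 0.0853
```

```bash
python3 chk.py flat_bar .065 558 157 w11; python3 chk.py bar_a .05 600 172 w11; python3 chk.py bar_a .05 515 142 w11; python3 - <<'E'
from h import *
env.grab_frame("scene"); K,E=cam("scene")
im=env.grab_frame("scene"); s=env.grab_frame("side")
a=cv2.resize(im[140:270,290:450],(400,325),interpolation=2); b=cv2.resize(s[190:280,240:351],(400,325),interpolation=2)
cv2.imwrite("pics/fin.png",np.vstack([np.hstack([a,b]),cv2.resize(cv2.imread("pics/w11.png")[60:280],(800,275))]))
E
```

```text
flat_bar 0.97 c [559.4 156.2] [147.5  36.8] ang 20.07
 in base frame mm [ 1.0883 -1.4674]
```

View pics/fin.png

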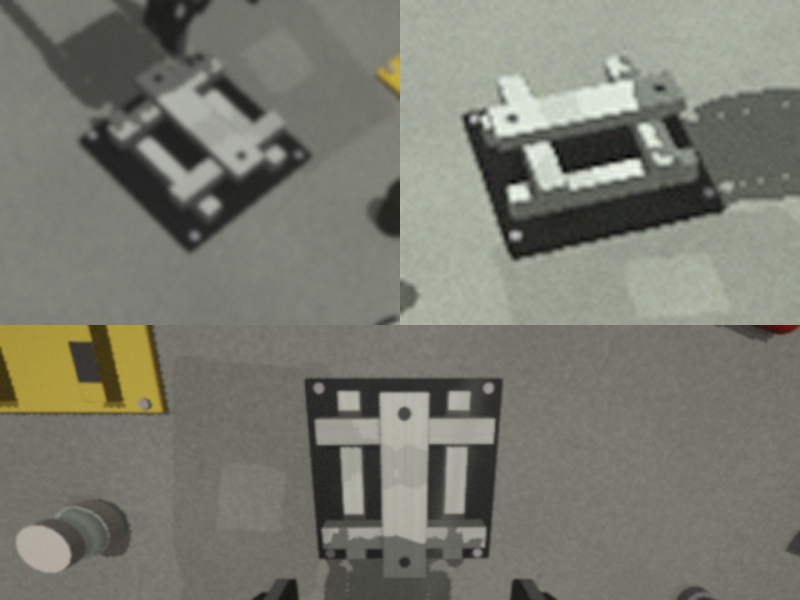

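```bash
python3 -c "
from workcell import env
print(env.sense()['t'],env.finish_job())"
```

```text
the job is handed in; nothing more can be done
36.575 None
```

The riser is built and handed in at 36.6 s of the 64 s allowed. Both long bars lie across the rails on their pad pairs. The flat bar lies across the middle of both, in line with the rails.

**Last checks (mm in the base frame):**

| Part | Measured position | Target | Angle to the rails (target) |
|---|---|---|---|
| First long bar | (45.3, 0.1) | (45, 0) | 89.5° (90°) |
| Second long bar | (-45.0, 0.5) | (-45, 0) | 90.7° (90°) |
| Flat bar | (1.1, -1.5) | (0, 0) | 0.5° (0°) |

- **Camera accuracy:** The flat bar's offset is within the roughly 2 mm calibration error. In the final pictures it looks centred and lies flat.
- **Disagreeing reading:** A later, oblique look put the first bar at (42.1, -0.8). Its side face was in that mask, so I trusted the straight-on reading.
- **Failed check:** After the flat bar was placed, the network no longer picked out the two long bars, which it partly covers. I could only check those by eye, in the scene, side and wrist pictures.
- **Other things on the bench:** I saw no sign that the short bar or the bystanders were touched, but I did not measure them again at the end. At hand-in the gripper was open and well above the riser.

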